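# Roll the worn bush up the two-lane gutter to its end stop

## Robot

A 7-joint arm with a two-finger parallel gripper is mounted at the origin on the work surface; the furniture and walls round the work are solid. World frame = base frame: x ahead of the robot, y to its left, z up, the work surface at z = 0. Lengths are in m, angles in rad, forces in N, time in s.
With the tool pointing down it reaches from about 0.425 to 0.8 m from the base axis. Payload 8.3 kg.
Tool frame: the origin (TCP) lies midway between the tips of the shut fingers; the grasp point (between the pads) lies 19 mm behind it (bot.tcp_to_grasp is the distance from the TCP to the grasp point, in m); x points along the fingers, z is the direction in which the jaws open and shut, and the axes are right-handed (so a half turn about x gives the same grasp; the last joint's range is limited). The gripper opens to 85 mm and grips with 20 to 120 N. Pads are 22 mm wide; open, the fingers measure 114 mm over their backs; the gripper's body (76 mm by 85 mm) begins 54 mm behind the grasp point. The pads swing forward as they close: fully open they stand 13 mm farther back than shut.
Start: joints at [1.086, 0.383, 0.016, 1.37, -0.006, 1.388, -0.046], TCP at [0.256, -0.57, 0.231] pointing down, gripper open.
Joint ranges: [-2.95, 2.95], [-0.25, 2.06], [-1.52, 1.56], [0.18, 2.33], [-1.44, 4.58], [0.02, 2.06], [-3.01, 3.01]. Speed limits (rad/s): [2.39, 2.39, 3.01, 3.01, 3.14, 3.14, 3.14].

## Interface

Orientations are given as a rotation vector (axis times angle).
In Python, from workcell import bot gives the robot as it stands. The module is installed in compiled form; this text tells all that it offers.
- The arm moves only by the tool play_rows, never from a script. Its argument "rows" is a list of rows, each a list of 7 numbers: the shift along the world's x, y, z in cm, then the turn, a rotation vector about the world's x, y, z in rad, then the closure in counts, from 0 (fully open) to 255 (shut). In form: [[tx, ty, tz, rx, ry, rz, claw], ...]. A call has 1 to 10 rows; each row shifts and turns the commanded pose from where the row before left it; what a row does not reach is not made up. A row lasts 1/10 s, in which the tool goes at most 50 mm and 8.59 degrees, less where a joint would pass 70% of its speed; a pose out of reach is approached as far as the arm can. A call with a gripper value outside its range is refused whole. The fingers move at their own pace and stop on an object; the grip force is fixed at half the most. Time passes only in rows, so rows that do not move let the fingers close. It gives the time, the measured TCP pose, the force and the opening at its end, in the units of the state.
- bot.sense(): the state, without advancing time (a new reading comes with each control period).
- bot.read_camera(name): name is "scene" or "top" or "wrist"; returns (picture, depth): 420x560x3 uint8, red, green, blue; 420x560 float32, m along the optical axis (not along the pixel's ray), 0 where there is no reading.
- bot.get_calibration(name): a dict with "vertical_fov" (degrees; the focal length in pixels is half the picture's height over the tangent of half this angle, whatever the lens; pixels are square), "cx", "cy" (the principal point, pixels), "k1" (the pictures are not rectified: a ray, as slopes to the right and down, at radius r is drawn at 1 + k1 r^2 times it, then the intrinsics apply), "eye" and "rotation" of the camera in the world. Camera axes: x right, y up, looking along -z (the intrinsics and any distortion apply to the point x, -y, -z); pixel columns grow to the right and rows downward; lengths in m; the calibration is good to about 2 mm. A picture is of the moment at which its call begins: read the wrist's pose just before it. get_calibration takes no time and is no camera call; for the wrist camera it gives the pose at the moment of the call.
- bot.job_done(): hands the job in, once; it reports no verdict.
The state is a dict: "time": time; "joints": joint angles; "joint_vel": joint speeds; "joint_efforts": joint torques, N m; "tool_pos": TCP position; "ee_rot": TCP orientation; "wrist_force": force on the tool from outside, world axes, zero at the start; "ft_torque": the same for the moment, N m; "finger_gap": finger opening in m.
Only numpy, scipy, OpenCV 4.12 (cv2) and the standard library are available. Lean on these libraries where they do the work, as an engineer would, in place of code of your own. Each camera call takes 0.05 s, during which the arm holds its last target.

## Task

With your fingertips, push the rusty worn bush up its sloped lane of the blue gutter and over the crest, so that it comes to rest against the end stop at the top and does not roll back. Only push it: do not lift it out of the lane. Leave the clean yellow bronze bush lying at the bottom of the other lane, leave the grease pot and the dowel pin where they stand, and finish with the hand clear of everything.

Things in the scene. Friction and masses are not known exactly. Their poses are not given: they have to be found in the camera images.
- gutter: Fixed blue gutter, two parallel lanes, on a dark base 350 x 234 x 6 mm. Origin: centre of the base's underside, on the bench; x along the lanes, uphill; y across; z up. Lane centres at y = +49.5 and -49.5 mm, 93 mm wide inside; walls 6 mm thick, 16 mm over the aluminium floor, which climbs at 8 degrees from x = -155 (z = 15 mm) to the crest and then falls at 8 degrees to the end stop.
- gutter_crest (a point): Middle of the crest line on the gutter's floor (gutter x = 60, y = 0, z = 45 mm), axes as the gutter's. A bush let go before its axis is past the crest rolls back down; once its axis is 5 mm past, it rolls on by itself to the end stop.
- gutter_stop (a point): Middle of the end stop's face at floor height (gutter x = 122, y = 0, z = 36 mm), axes as the gutter's. The stop is an upright plate across both lanes, its top at z = 77 mm. A bush resting against it has its axis at gutter x = 96 mm, z = 66 mm.
- gutter_rod (a point): Middle of the top of the 10 mm steel rod that crosses both lanes near the low end (gutter x = -122, y = 0, z = 28 mm), axes as the gutter's; its top is 8 mm over the floor. It keeps a bush from rolling off; fingertips can stand behind a bush, above the rod.
- worn_bush_mid (a point): Centre of the worn bush: rust-brown steel sleeve with a copper-coloured liner, 52 mm diameter, 85 mm long, 0.5 to 1 kg, lightly oiled, lying on its side across its lane, free to roll. At the start it rests against the low rod in either lane, centre at gutter x = -105, z = 48 mm. z of this point lies along the bush's axis; x and y turn as it rolls. Pushing it up the lane takes under 6 N.
- worn_bush: The same worn bush; this origin is the centre of one end face, 42.5 mm along the axis from its centre; z runs along the axis into the bush.
- bronze_bush_mid (a point): Centre of the bronze bush: a clean yellow metal sleeve of the same size (52 mm diameter, 85 mm long, 0.6 kg), lying in the same way at the bottom of the other lane, loose. To be left there.
- grease_pot: Loose grease pot with a green lid, 63 mm in diameter, 54 mm high, standing on the bench to the right of the gutter; origin at the centre of its underside. To be left alone.
- dowel_pin: Loose steel dowel pin, 21 mm in diameter, 42 mm high, standing on end on the bench to the right of the gutter; origin at the centre of its underside. To be left alone.
Mind the look-alikes: they are no part of the job. What is shaped like the worn_bush but pink is not meant. There is more than one size of the part that bears bronze_bush_mid; the job needs the larger.

How it is judged:
At the end, for the whole second after the job is handed in: The worn bush lies on its side at rest against the end stop, past the crest (its centre at gutter x = 88 to 102 mm, z = 58 to 74 mm, speed under 20 mm/s); the bronze bush is still at the bottom of its lane (within 12 mm of its start) (x of worn_bush_mid in the frame of gutter between 0.088 and 0.102 m and z of worn_bush_mid in the frame of gutter between 0.058 and 0.074 m and angle between worn_bush's own z axis and vertical between 1.45 and 1.69 rad and linear speed of worn_bush below 0.02 m/s and x of bronze_bush_mid in the frame of gutter below -0.09 m and distance of bronze_bush_mid from where it was at the start of the episode below 0.012 m); the robot touches nothing.
It fails at once if the worn bush is lifted off its lane (more than about 13 mm) (z of worn_bush_mid in the frame of gutter above 0.085 m or (x of worn_bush_mid in the frame of gutter below -0.03 m and z of worn_bush_mid in the frame of gutter above 0.073 m) or (x of worn_bush_mid in the frame of gutter below -0.08 m and z of worn_bush_mid in the frame of gutter above 0.066 m)).
It fails at once if the bronze bush is moved more than 12 mm (distance of bronze_bush_mid from where it was at the start of the episode above 0.012 m).
It fails at once if the grease pot is moved more than 15 mm (distance of grease_pot from where it was at the start of the episode above 0.015 m).
It fails at once if the dowel pin is moved or knocked over (more than 15 mm) (distance of dowel_pin from where it was at the start of the episode above 0.015 m or angle between dowel_pin's own z axis and vertical above 0.3 rad).
It also fails if it takes over 35 s, if anything falls off the work surface, if the arm or the gripper's body presses on something with over 40 N, if the wrist force passes 120 N, or if a joint passes its speed limit or range.

## Working session

There is one attempt and no reset: what is moved stays moved. The work goes in short steps, Python scripts to look and compute and a tool call to move; the robot and the scene stay as the last step left them, time stands still between calls to the robot, and variables do not carry over. Pictures are saved under pics/ and viewed, and the job is handed in when it is done.

Besides the shell and the picture viewer there is one more tool, called after ">>>" as name(argument=value, ...) on one line, values as JSON. play_rows: Moves the arm, as the interface text tells. Its arguments: {"type":"object","properties":{"rows":{"type":"array","items":{"type":"array","items":{"type":"number"}}}},"required":["rows"]}

```bash
mkdir -p pics
cat > h.py <<'E'
import numpy as np,cv2,json
from workcell import bot
def snap(name,fn):
    c=bot.get_calibration(name); im,d=bot.read_camera(name)
    cv2.imwrite('pics/'+fn+'.png',im[:,:,::-1]); np.savez('pics/'+fn+'.npz',im=im,d=d,**{k:np.array(v) for k,v in c.items()})
    return im,d,c
def world(d,c):
    h,w=d.shape; f=h/2/np.tan(np.radians(float(c['vertical_fov']))/2)
    v,u=np.mgrid[:h,:w].astype(float)
    xd=(u-float(c['cx']))/f; yd=(v-float(c['cy']))/f; x,y=xd.copy(),yd.copy()
    for _ in range(20):
        s=1+float(c['k1'])*(x*x+y*y); x=xd/s;y=yd/s
    P=np.stack([x*d,-y*d,-d],-1)
    return P@np.array(c['rotation']).T+np.array(c['eye'])
E
python3 - <<'E'
from h import *
for n in ['scene','top']:
    im,d,c=snap(n,n+'0'); print(n,c)
print(bot.sense())
E
```

```text
scene {'vertical_fov': 46.26249189512247, 'cx': 277.99191121405056, 'cy': 204.5032700752399, 'k1': 0.02498007453217407, 'eye': array([-0.07482947, -0.95921975,  0.70161163]), 'rotation': array([ 0.96938002, -0.28406536, -0.52313071])}
top {'vertical_fov': 57.66488833937828, 'cx': 275.0167295907213, 'cy': 208.18674677934678, 'k1': -0.0012816995493634118, 'eye': array([ 0.30447543, -0.13137033,  0.9460785 ]), 'rotation': array([ 0.12542403, -0.14034295, -1.54619244])}
{'time': 0.1, 'joints': array([ 1.08610894,  0.38415026,  0.01636741,  1.37104154, -0.00627321,
        1.38822168, -0.04647745]), 'joint_vel': array([ 0.00191814, -0.003117  ,  0.00125013, -0.00431668,  0.00031987,
        0.00089005,  0.00046062]), 'joint_efforts': array([ 2.67254516e-03, -6.29132366e+01,  8.47417172e-01, -3.72757816e+01,
        1.68674381e-02,  1.04103962e-02, -6.81471306e-05]), 'tool_pos': array([ 0.25571205, -0.56979272,  0.23038461]), 'ee_rot': array([ 0.8940257 ,  1.38129419, -0.89251214]), 'wrist_force': array([ 0.18124314,  0.41551384, -0.71298951]), 'ft_torque': array([ 0.00840609, -0.01613587,  0.04581642]), 'finger_gap': 0.08560334173090799}
```

```bash
sed -i "s/np.array(c\['rotation'\]).T/cv2.Rodrigues(np.array(c['rotation'],float))[0].T/" h.py; ls pics
```

```text
scene0.npz
scene0.png
top0.npz
top0.png
```

View pics/scene0.png

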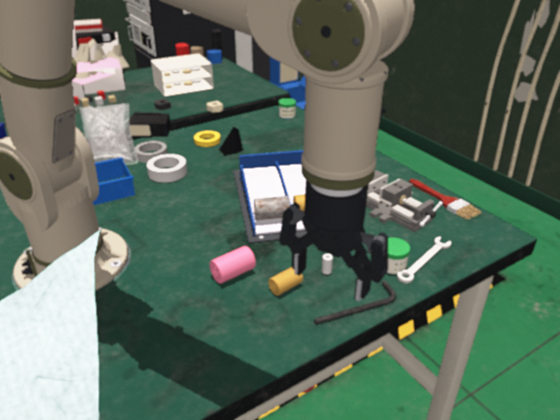

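View pics/top0.png

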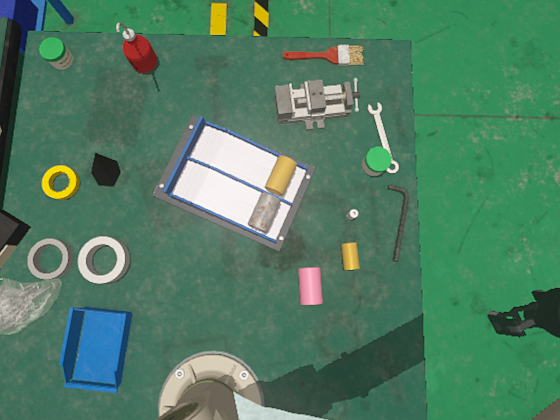

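Run:
```python
from h import *
z=np.load('pics/top0.npz'); P=world(z['d'],z); 
for n,(u,v) in dict(worn=(265,212),bronze=(281,175),dowel=(352,214),pot=(377,158),wall=(190,160),screwTL=(191,126),screwBL=(161,192),screwTR=(309,169),screwBR=(280,239),stopTop1=(202,121),stoptop2=(169,192),bench=(250,290)).items():
    print(n,P[v,u].round(4))
# height map
hm=np.clip(P[:,:,2]/0.12*255,0,255).astype(np.uint8); c=cv2.applyColorMap(hm,cv2.COLORMAP_JET)[90:270,130:410]
cv2.imwrite('pics/hm.png',cv2.resize(c,None,fx=2.8,fy=2.8,interpolation=0))
cv2.imwrite('pics/crop.png',cv2.resize(z['im'][90:270,130:410,::-1],None,fx=2.8,fy=2.8))
```

```text
worn [ 0.4449 -0.1152  0.0714]
bronze [ 0.5336 -0.1508  0.0738]
dowel [ 0.449  -0.3234  0.0437]
pot [ 0.5878 -0.3852  0.0506]
wall [0.5735 0.0712 0.0466]
screwTL [0.6741 0.0814 0.0129]
screwBL [0.5009 0.1485 0.0051]
screwTR [ 0.569  -0.2234  0.0053]
screwBR [ 0.3887 -0.1525  0.0071]
stopTop1 [0.665  0.0426 0.0698]
stoptop2 [0.4906 0.1143 0.0562]
bench [ 0.264  -0.082  -0.0017]
```

View pics/hm.png

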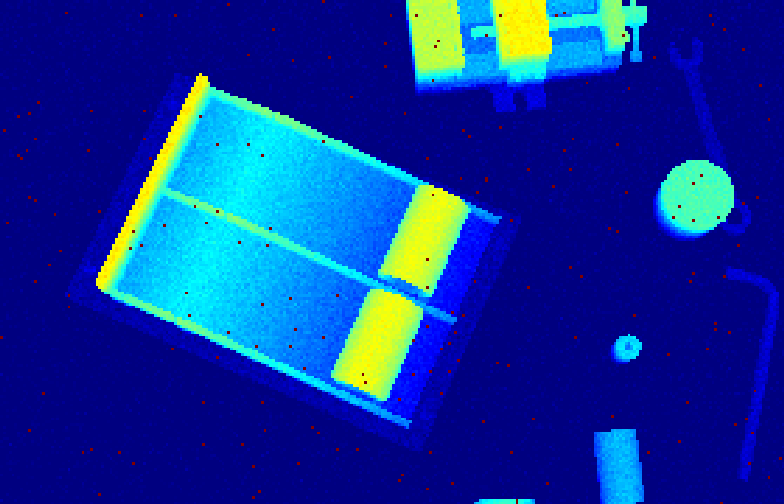

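View pics/crop.png

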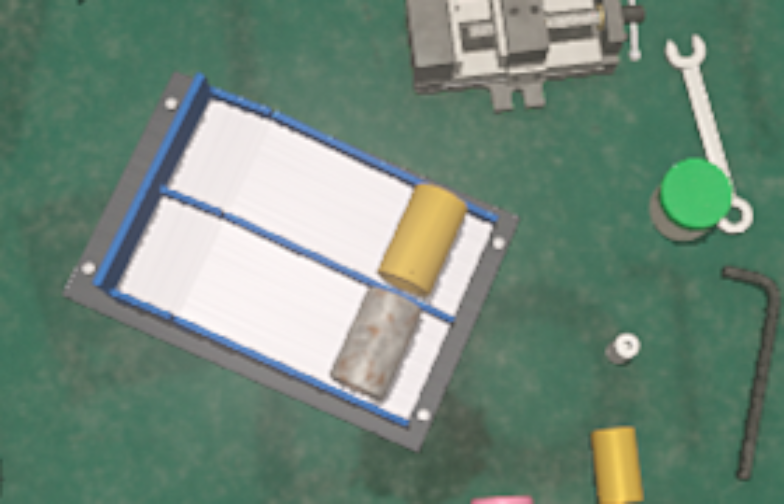

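Run:
```python
from h import *
from scipy.optimize import minimize
z=np.load('pics/top0.npz'); P=world(z['d'],z)[110:250,145:325].reshape(-1,3)
P=P[(P[:,2]>-.02)&(P[:,2]<.12)]
t=np.tan(np.radians(8))
def model(g):
    x,y=g[:,0],g[:,1]
    fl=np.where(x<60,15+(x+155)*t,45-(x-60)*t)
    h=np.zeros(len(g)); h[(abs(x)<175)&(abs(y)<117)]=6
    lane=(abs(y)<102)&(x>-155)&(x<122)
    h[lane]=fl[lane]
    wall=lane&((abs(y)<3)|(abs(y)>96)); h[wall]=fl[wall]+16
    h[(x>=122)&(x<128)&(abs(y)<102)]=77
    return h
def g_of(p):
    c,s=np.cos(p[2]),np.sin(p[2]); q=P[:,:2]-p[:2]
    return np.stack([q@[c,s],q@[-s,c]],1)*1000
def cost(p):
    g=g_of(p); r=P[:,2]*1000-model(g)-p[3]*1000
    m=(g[:,0]>-135)&(g[:,0]<-75)&(abs(g[:,1])<100)
    r=np.where(m,0,r)
    return np.minimum(abs(r),15).mean()
yaw=np.arctan2(.6741+.5009-.569-.3887,0)  # dummy
v=np.array([.5874-.4789,.115+.188]); yaw=np.arctan2(v[1],v[0]); print(yaw)
best=None
for dy in np.linspace(-.05,.05,5):
  for ds in [(0,0),(.005,0),(-.005,0),(0,.005),(0,-.005)]:
    r=minimize(cost,[.533+ds[0],-.0365+ds[1],yaw+dy,0],method='Nelder-Mead',options=dict(initial_simplex=np.array([.533+ds[0],-.0365+ds[1],yaw+dy,0])+np.array([[0,0,0,0],[.006,0,0,0],[0,.006,0,0],[0,0,.03,0],[0,0,0,.003]])))
    if best is None or r.fun<best.fun: best=r
print(best.x,best.fun)
p=best.x;g=g_of(p);Z=P[:,2]*1000
for s in (1,-1):
    m=(Z>60+p[3]*1000)&(g[:,0]<-60)&(g[:,0]>-140)&(g[:,1]*s>0)&(abs(g[:,1])<97)
    print(s,g[m].min(0),g[m].max(0),np.median(g[m],0),Z[m].max(), np.percentile(Z[m],95))
np.save('pose.npy',p)
def w(x,y,zz): c,s_=np.cos(p[2]),np.sin(p[2]); return np.round([p[0]+c*x-s_*y,p[1]+s_*x+c*y,zz],4)
for s in (49.5,-49.5): print(s,w(-.105,s/1000,.048),w(.096,s/1000,.066))
print('x axis',np.cos(p[2]),np.sin(p[2]))
s=bot.sense(); print(cv2.Rodrigues(s['ee_rot'])[0].round(3))
```

```text
1.2269363535456708
[ 5.33615112e-01 -3.47208444e-02  1.17833276e+00 -7.18116961e-04] 1.9935837114229358
1 [-129.20118939    7.71577568] [-81.04096418  91.79155022] [-106.643086     50.67651308] 77.4557135526518 74.99627414883336
-1 [-128.22915388  -91.37379783] [-82.68191685  -6.25173812] [-106.64825002  -47.44089876] 76.5244246602902 74.16440315525801
49.5 [ 0.4477 -0.1128  0.048 ] [0.5246 0.0729 0.066 ]
-49.5 [ 0.5392 -0.1507  0.048 ] [0.6161 0.035  0.066 ]
x axis 0.3824658326205141 0.9239696352575104
[[-0.001  0.912  0.409]
 [ 0.002  0.409 -0.912]
 [-1.    -0.    -0.002]]
```

>>> play_rows(rows=[[1.03, 2.45, 0, 0, 0, 0.126, 135], [1.03, 2.45, 0, 0, 0, 0.126, 135], [1.03, 2.45, 0, 0, 0, 0.126, 135], [1.03, 2.45, 0, 0, 0, 0.126, 135], [1.03, 2.45, 0, 0, 0, 0.126, 135], [1.03, 2.45, 0, 0, 0, 0.127, 135], [1.03, 2.45, 0, 0, 0, 0, 135], [1.03, 2.45, 0, 0, 0, 0, 135]])

```text
time: 0.9
tool_pos: [0.3384, -0.373, 0.2309]
ee_rot: [0.308, 1.55, -0.307]
wrist_force: [0.6, 0.1, 0.5]
finger_gap: 0.0399
```

>>> play_rows(rows=[[1.03, 2.45, 0, 0, 0, 0, 135], [1.03, 2.45, 0, 0, 0, 0, 135], [1.03, 2.45, 0, 0, 0, 0, 135], [1.03, 2.45, 0, 0, 0, 0, 135], [1.03, 2.45, 0, 0, 0, 0, 135], [1.03, 2.45, 0, 0, 0, 0, 135], [1.03, 2.45, 0, 0, 0, 0, 135], [1.03, 2.45, 0, 0, 0, 0, 135], [0, 0, 0, 0, 0, 0, 135], [0, 0, 0, 0, 0, 0, 135]])

```text
time: 1.9
tool_pos: [0.4206, -0.1778, 0.2311]
ee_rot: [0.306, 1.55, -0.306]
wrist_force: [0.3, -1.0, -0.7]
finger_gap: 0.0405
```

```bash
cat >> h.py <<'E'
def st():
    p=np.load('pose.npy'); s=bot.sense(); q=s['tool_pos'][:2]-p[:2]; c,n=np.cos(p[2]),np.sin(p[2])
    print('t',s['time'],'tcp',s['tool_pos'].round(4),'gutter mm',np.round([1000*(c*q[0]+n*q[1]),1000*(-n*q[0]+c*q[1])],1),'F',s['wrist_force'].round(2),'gap',s['finger_gap'],'jaw ang',np.degrees(np.arctan2(*cv2.Rodrigues(s['ee_rot'])[0][[1,0],2])))
E
python3 -c "
from h import *
st(); snap('wrist','w1'); snap('top','t1')"
```

```text
t 1.9 tcp [ 0.4206 -0.1778  0.2311] gutter mm [-175.5   49.7] F [ 0.26 -0.97 -0.71] gap 0.04049002347986264 jaw ang -22.3691398120981
```

View pics/w1.png

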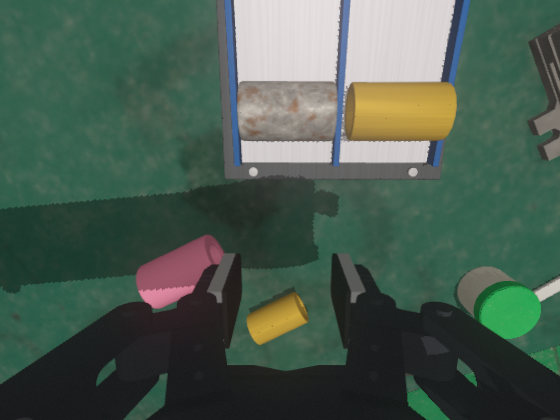

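View pics/t1.png

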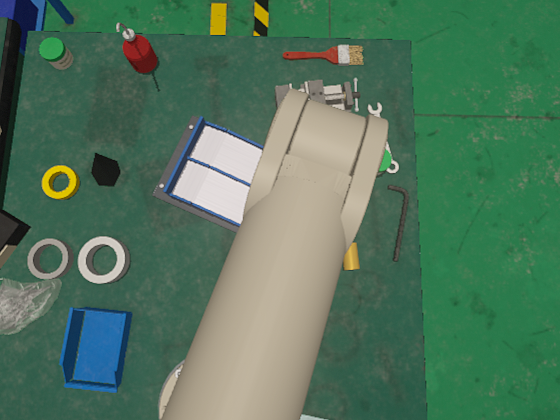

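>>> play_rows(rows=[[0, 0, -2.4, 0, 0, 0, 135], [0, 0, -2.4, 0, 0, 0, 135], [0, 0, -2.4, 0, 0, 0, 135], [0, 0, -2.4, 0, 0, 0, 135], [0, 0, -2.4, 0, 0, 0, 135], [0, 0, -2.4, 0, 0, 0, 135], [0, 0, -2.4, 0, 0, 0, 135], [0, 0, -2.3, 0, 0, 0, 135], [0, 0, 0, 0, 0, 0, 135], [0, 0, 0, 0, 0, 0, 135]])

```text
time: 3.0
tool_pos: [0.4203, -0.1788, 0.0404]
ee_rot: [0.309, 1.55, -0.308]
wrist_force: [0.4, -0.3, 0.3]
finger_gap: 0.0401
```

```bash
python3 -c "
from h import *
st(); snap('wrist','w2'); snap('scene','s2')"
```

```text
t 3.0 tcp [ 0.4203 -0.1788  0.0404] gutter mm [-176.5   49.6] F [ 0.45 -0.27  0.31] gap 0.040077362596354534 jaw ang -22.531118090565176
```

View pics/w2.png

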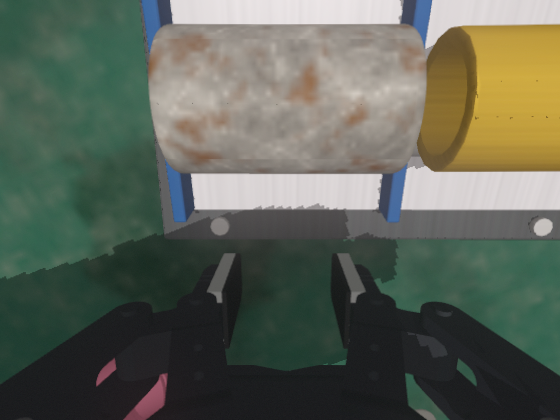

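View pics/s2.png

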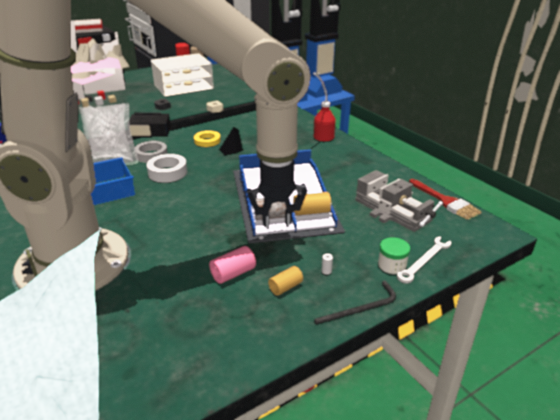

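>>> play_rows(rows=[[0.29, 0.69, 0, 0, 0, 0, 135], [0.29, 0.69, 0, 0, 0, 0, 135], [0.29, 0.69, 0, 0, 0, 0, 135], [0.29, 0.69, 0, 0, 0, 0, 135], [0.19, 0.46, 0.05, 0, 0, 0, 135], [0.19, 0.46, 0.07, 0, 0, 0, 135], [0.19, 0.46, 0.07, 0, 0, 0, 135], [0.19, 0.46, 0.07, 0, 0, 0, 135]])

```text
time: 3.9
tool_pos: [0.4399, -0.1323, 0.043]
ee_rot: [0.308, 1.549, -0.308]
wrist_force: [-2.5, -2.6, 2.3]
finger_gap: 0.04
```

```bash
python3 -c "
from h import *
st(); snap('wrist','w3')"
```

```text
t 3.9 tcp [ 0.4399 -0.1323  0.043 ] gutter mm [-126.    49.3] F [-2.5  -2.61  2.31] gap 0.03995769446117397 jaw ang -22.49428587044106
```

View pics/w3.png

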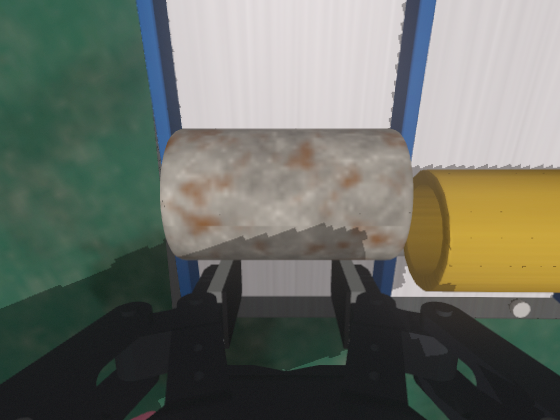

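>>> play_rows(rows=[[0.3, 0.74, 0.11, 0, 0, 0, 135], [0.31, 0.74, 0.11, 0, 0, 0, 135], [0.3, 0.74, 0.11, 0, 0, 0, 135], [0.31, 0.74, 0.11, 0, 0, 0, 135], [0.3, 0.74, 0.11, 0, 0, 0, 135], [0.31, 0.74, 0.11, 0, 0, 0, 135], [0.3, 0.74, 0.11, 0, 0, 0, 135], [0.31, 0.74, 0.11, 0, 0, 0, 135], [0.3, 0.74, 0.11, 0, 0, 0, 135], [0.31, 0.74, 0.11, 0, 0, 0, 135]])

```text
time: 4.95
tool_pos: [0.4706, -0.0576, 0.054]
ee_rot: [0.307, 1.549, -0.307]
wrist_force: [-1.4, -3.4, 2.6]
finger_gap: 0.04
```

```bash
python3 -c "
from h import *
st(); snap('wrist','w4')"
```

```text
t 4.95 tcp [ 0.4706 -0.0576  0.054 ] gutter mm [-45.2  49.5] F [-1.37 -3.42  2.65] gap 0.039981375715427474 jaw ang -22.4563370722984
```

View pics/w4.png

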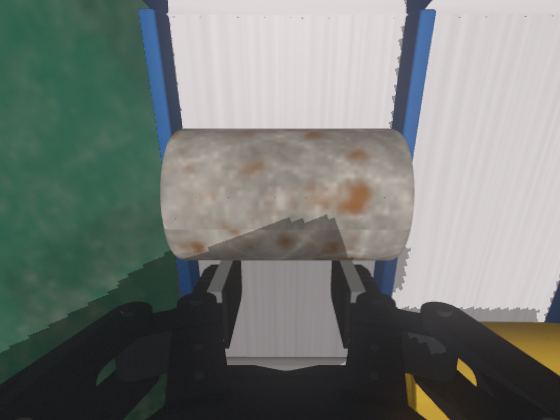

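>>> play_rows(rows=[[0.3, 0.74, 0.11, 0, 0, 0, 135], [0.31, 0.74, 0.11, 0, 0, 0, 135], [0.3, 0.74, 0.11, 0, 0, 0, 135], [0.31, 0.74, 0.11, 0, 0, 0, 135], [0.3, 0.74, 0.11, 0, 0, 0, 135], [0.31, 0.74, 0.11, 0, 0, 0, 135], [0.3, 0.74, 0.1, 0, 0, 0, 135], [0.23, 0.55, 0.05, 0, 0, 0, 135], [0.19, 0.46, 0, 0, 0, 0, 135], [0.15, 0.37, 0, 0, 0, 0, 135]])

```text
time: 6.0
tool_pos: [0.4977, 0.0086, 0.0619]
ee_rot: [0.308, 1.549, -0.306]
wrist_force: [0.6, -0.4, 0.7]
finger_gap: 0.0404
```

```bash
python3 -c "
from h import *
st(); snap('wrist','w5')"
```

```text
t 6.0 tcp [0.4977 0.0086 0.0619] gutter mm [26.2 49.7] F [ 0.64 -0.42  0.7 ] gap 0.04043919502049605 jaw ang -22.41675886047416
```

View pics/w5.png

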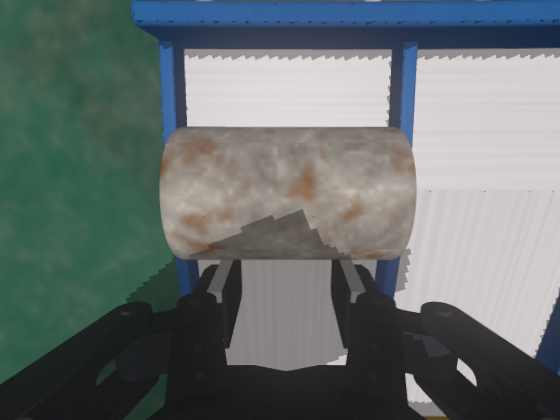

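>>> play_rows(rows=[[0.15, 0.37, 0, 0, 0, 0, 135], [0.15, 0.37, 0, 0, 0, 0, 135], [0.15, 0.37, 0, 0, 0, 0, 135], [0.11, 0.28, 0, 0, 0, 0, 135], [0, 0, 0, 0, 0, 0, 135], [0, 0, 0, 0, 0, 0, 135], [0, 0, 0, 0, 0, 0, 135], [0, 0, 0, 0, 0, 0, 135]])

```text
time: 6.85
tool_pos: [0.503, 0.0211, 0.062]
ee_rot: [0.308, 1.549, -0.308]
wrist_force: [0.6, -0.5, -0.1]
finger_gap: 0.0404
```

```bash
python3 -c "
from h import *
st(); snap('wrist','w6')"
```

```text
t 6.85 tcp [0.503  0.0211 0.062 ] gutter mm [39.8 49.6] F [ 0.64 -0.48 -0.05] gap 0.04044016749635092 jaw ang -22.477434080473174
```

View pics/w6.png

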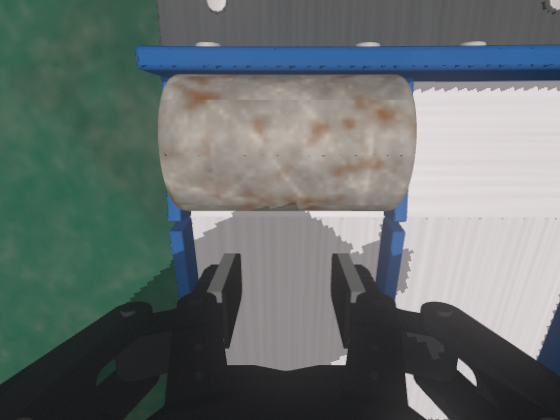

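>>> play_rows(rows=[[-0.2, -0.5, 0.5, 0, 0, 0, 135], [-0.2, -0.5, 1.5, 0, 0, 0, 135], [0, 0, 2.5, 0, 0, 0, 135], [0, 0, 2.5, 0, 0, 0, 135], [0, 0, 2.5, 0, 0, 0, 135], [0, 0, 2.5, 0, 0, 0, 135], [0, 0, 2.5, 0, 0, 0, 135], [0, 0, 2.5, 0, 0, 0, 135], [-0.5, -3, 0, 0, 0, 0, 135], [-0.5, -3, 0, 0, 0, 0, 135]])

```text
time: 7.9
tool_pos: [0.4893, -0.0489, 0.2345]
ee_rot: [0.306, 1.546, -0.305]
wrist_force: [1.0, -0.3, -1.6]
finger_gap: 0.04
```

>>> play_rows(rows=[[-0.5, -3, 0, 0, 0, 0, 135], [-0.5, -3, 0, 0, 0, 0, 135], [-0.5, -3, 0, 0, 0, 0, 135], [-0.5, -3, 0, 0, 0, 0, 135], [-0.5, -3, 0, 0, 0, 0, 135], [-0.5, -3, 0, 0, 0, 0, 135], [-0.5, -3, 0, 0, 0, 0, 135], [-0.5, -3, 0, 0, 0, 0, 135], [0, 0, 0, 0, 0, 0, 135]])

```text
time: 8.8
tool_pos: [0.4465, -0.294, 0.233]
ee_rot: [0.312, 1.548, -0.315]
wrist_force: [0.4, 0.1, -0.4]
finger_gap: 0.0399
```

>>> play_rows(rows=[[-1, -3, 0, 0, 0, 0, 135], [-1, -3, 0, 0, 0, 0, 135], [-1, -3, 0, 0, 0, 0, 135], [-1, -3, 0, 0, 0, 0, 135], [-1, -3, 0, 0, 0, 0, 135], [-1, -3, 0, 0, 0, 0, 135], [-1, -3, 0, 0, 0, 0, 135], [-1, -3, 0, 0, 0, 0, 135], [0, 0, 0, 0, 0, 0, 135], [0, 0, 0, 0, 0, 0, 135]])

```text
time: 9.8
tool_pos: [0.3684, -0.529, 0.2326]
ee_rot: [0.309, 1.548, -0.308]
wrist_force: [-0.5, 0.3, 0.6]
finger_gap: 0.04
```

Run:
```python
from h import *
st(); im,d,c=snap('top','t7')
z=np.load('pics/top0.npz'); p=np.load('pose.npy')
for nm,P in (('before',world(z['d'],z)),('after',world(d,c))):
    P=P[105:255,145:400].reshape(-1,3); q=P[:,:2]-p[:2]; cc,s=np.cos(p[2]),np.sin(p[2])
    g=np.stack([q@[cc,s],q@[-s,cc],P[:,2]],1)*1000
    for l,x0,x1,y0,y1,h0,h1 in (('bronze',-150,-60,-97,-3,60,90),('worn lane top',65,119,6,94,78,105)):
        m=(g[:,0]>x0)&(g[:,0]<x1)&(g[:,1]>y0)&(g[:,1]<y1)&(g[:,2]>h0)&(g[:,2]<h1)
        print(nm,l,m.sum(),g[m].mean(0).round(1) if m.any() else '',np.percentile(g[m][:,2],95) if m.any() else '')
```

```text
t 9.8 tcp [ 0.3684 -0.529   0.2326] gutter mm [-519.8  -36.4] F [-0.51  0.28  0.61] gap 0.040033270304601326 jaw ang -22.539998475612048
before bronze 641 [-106.2  -47.7   69.3] 74.18016979650388
before worn lane top 0  
after bronze 636 [-106.2  -47.9   69.3] 74.23154966980688
after worn lane top 693 [92.4 51.  87.7] 92.43711705847386
```

View pics/t7.png

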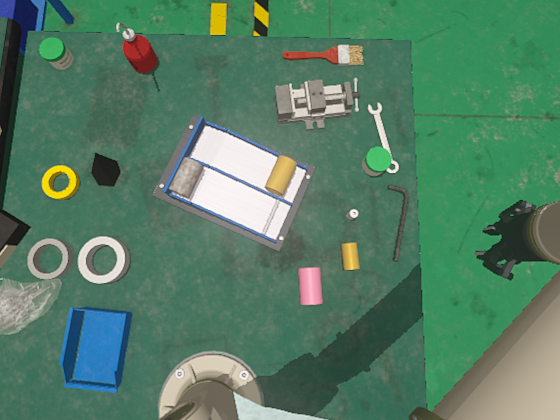

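```bash
python3 -c "
from workcell import bot
print(bot.job_done())"
```

```text
the job is handed in; nothing more can be done
None
```

The worn bush is over the crest and resting against the end stop. I pushed it up its lane with two partly closed fingertips, let it roll the last stretch by itself, then backed the hand away and handed in at about 9.8 s. The hand-in gave no verdict.

Last checks, from the top camera (all positions in the gutter frame):
- **Worn bush:** it lies across its lane against the stop. Its visible top surface is centred at x ≈ 92 mm with the top at z ≈ 92 mm, which puts its axis at about z = 66 mm. It had also reached the stop in the wrist picture at 6.85 s. I did not measure its speed.
- **Bronze bush:** unmoved to within about 0.2 mm.
- **Grease pot and dowel pin:** they stand at the same pixels as at the start, about (377, 158) and (352, 214). I compared these by eye only.
- **Hand:** clear of everything, about 0.23 m above the bench and to the right of the gutter. The wrist force was under 5 N at each reading during the push and about 1 N at the end.

No check failed or disagreed.

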